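# File the lime case

### The arm

A 7-joint arm with a two-finger parallel gripper is mounted at the origin on the work surface. World frame = base frame: x ahead of the robot, y to its left, z up, the work surface at z = 0. Lengths are in m, angles in rad, forces in N, time in s.
With the tool pointing down it reaches from about 0.4 to 0.85 m from the base axis. Payload 10.4 kg.
Tool frame: the origin (TCP) lies at the very end of the fingers, on their centre line; the grasp point (between the pads) lies 19 mm behind it; z points along the fingers, y is the line along which they close (so a half turn about z gives the same grasp; the last joint's range is limited). The gripper opens to 85 mm and grips with 20 to 120 N. Pads are 22 mm wide; open, the fingers measure 114 mm over their backs; the gripper's body (76 mm by 85 mm) begins 54 mm behind the grasp point. The pads swing forward as they close: fully open they stand 13 mm farther back than shut.
Start: joints at [1.079, 0.332, -0.065, 1.46, 0.022, 1.35, -0.088], TCP at [0.282, -0.558, 0.231] pointing down, gripper open.
Joint ranges: [-2.6, 2.6], [-0.5, 2.12], [-1.47, 1.34], [0.16, 2.42], [-1.27, 4.41], [0.06, 2.06], [-2.6, 2.6]. Speed limits (rad/s): [2.22, 2.22, 2.79, 2.79, 3.14, 3.14, 3.14].

### API

Orientations are given as a unit quaternion [x, y, z, w].
In Python, from workcell import manip gives the robot as it stands.
- The arm moves only by the shell command python3 -m jog 'ROWS' [FORCE]. ROWS is rows parted by semicolons, their numbers by spaces, 1 to 20 of them, each of 7 numbers: a rotation vector rx, ry, rz in rad, then dx, dy, dz in m, then the opening from 0.0 (shut) to 1.0 (fully open); each row is the pose to reach, as a shift and turn from the pose commanded when the command began, along the tool's axes at that moment; what a row does not reach only later rows make up. A row lasts 1/8 s, in which the tool goes at most 0.0625 m and 0.188 rad, less where a joint would pass 70% of its speed; a pose out of reach is approached as far as the arm can. The fingers move at their own pace and stop on an object; FORCE is the grip in N (left out, the last holds). Time passes only in rows, so rows that do not move let the fingers close. It prints the time, the measured TCP pose, the force, the opening and the grip force at its end.
- manip.get_obs(): the state, without advancing time (a new reading comes with each control period).
- manip.camera(name): name is "scene" or "top" or "wrist"; returns the picture (480x640x3 uint8, blue, green, red); there is no depth.
- manip.calibration(name): a dict with "fx", "fy", "cx", "cy" (pixels), "k1" (the pictures are not rectified: a ray, as slopes to the right and down, at radius r is drawn at 1 + k1 r^2 times it, then the intrinsics apply), "world_from_camera" (4x4, takes a point from camera to world coordinates); the wrist camera has in their place "tool_from_camera" (4x4, takes a point from camera to tool coordinates, whose origin is the TCP and whose axes are the flange's). Camera axes: x right, y up, looking along -z (the intrinsics and any distortion apply to the point x, -y, -z); pixel columns grow to the right and rows downward; lengths in m; the calibration is good to about 2 mm. A picture is of the moment at which its call begins: read the wrist's pose just before it. calibration takes no time and is no camera call.
- manip.hand_in(): hands the job in; it is judged then, once.
Trained networks look in the newest picture that a camera, given by its name, has taken for a name from the list of things; names that differ only in an ending like _2 or _b are one class to them, and where a whole thing is asked for, a point or a joint stands for the part that bears it (a point fixed in the world has none). Each returns a list of dicts, best first, with "confidence" (0 to 1); they miss things now and then, are a little off and sometimes report something else, mostly with a low value. They report only what shows in the picture. A call takes as long as a camera call. They do not tell look-alikes from the thing itself.
- manip.outline_of(camera, thing): "mask" (480x640 bool, what is visible of it) and "bbox" ([left, top, right, bottom] in pixels, round what is visible of it).
The state is a dict: "clock": time; "joint_pos": joint angles; "joint_velocities": joint speeds; "tau": joint torques, N m; "position": TCP position; "ee_rot": TCP orientation; "ft_force": force on the tool from outside, world axes, zero at the start; "torque": the same for the moment, N m; "grip_width": opening from 0.0 (shut) to 1.0 (fully open); "grasp_force": force on a finger pad.
Only numpy, scipy, OpenCV 4.12 (cv2) and the standard library are available. Lean on these libraries where they do the work, as an engineer would, in place of code of your own. Each camera call takes 0.05 s, during which the arm holds its last target. There are 200 camera calls.

### The job

Put away the three lime-coloured pieces of the finished case, one at a time and in this order: first stand the lime-lidded opal jar upright in the middle of the round cork pad, then lay the lime cassette flat in the steel slide rack, centred and with its long side running from one end lip to the other, and last push the lime slide mailer down through the black sprung flap in the top of the grey drop box so that it drops right inside. Leave the blue jar, cassette and mailer and the green marble weight where they are.

Things in the scene. Friction and masses are not known exactly. Their poses are not given: they have to be found in the camera images.
- lime_jar: Squat round opal-glass ointment jar with a lime screw lid, standing upright, 52 mm diameter, 42 mm tall (lid the top 15 mm), about 0.12 kg. Origin at the centre of its underside, z up its axis. Belongs to the lime case.
- lime_cassette: Flat closed large tissue cassette of lime plastic, 60 mm long (its x), 42 mm wide (its y), 18 mm thick (z), rows of dark slots on top, about 50 g, lying flat. Origin at the centre of its underside. Belongs to the lime case.
- lime_mailer: Closed slide mailer, a narrow upright box of lime plastic, 30 mm (x) by 22 mm (y) and 84 mm tall (z), about 70 g, standing on end. Origin at the centre of its underside. Belongs to the lime case.
- blue_jar: Squat round opal-glass ointment jar with a blue screw lid, standing upright, 52 mm diameter, 42 mm tall (lid the top 15 mm), about 0.12 kg. Origin at the centre of its underside, z up its axis. Bystander: leave it where it stands.
- blue_cassette: Flat closed large tissue cassette of blue plastic, 60 mm long (its x), 42 mm wide (its y), 18 mm thick (z), rows of dark slots on top, about 50 g, lying flat. Origin at the centre of its underside. Bystander: leave it where it stands.
- blue_mailer: Closed slide mailer, a narrow upright box of blue plastic, 30 mm (x) by 22 mm (y) and 84 mm tall (z), about 70 g, standing on end. Origin at the centre of its underside. Bystander: leave it where it stands.
- marble: Green marble block weight, 55 x 45 x 30 mm tall, 0.2 kg. Origin at the centre of its underside. Bystander: leave it where it stands.
- cork_pad: Round cork pad fixed to the desk, 84 mm diameter, 6 mm thick, flat top. Origin at the centre of its underside. Place for the lime-lidded jar.
- slide_rack: Low steel slide rack fixed to the desk, for the lime cassette: plate 92 mm long (x), 60 mm wide (y), 5 mm thick, with a 4 mm thick lip across each short end, lip tops 18 mm above the desk; 84 mm clear between lips, long sides open. Cassette x runs along rack x, either way round. Origin at the centre of its underside.
- drop_box: Fixed grey box for the mailer, 100 (x) x 90 (y) x 145 mm tall, walls, floor and top 4 mm. Slot in the middle of the top, 54 (x) x 46 (y) mm, shut by a black flap, orange at its free edge, hinged at its +y edge, swinging down; weak spring (under 1 N at the edge). Mailer goes in upright, its x along the box x; once 45 mm is through, released, it falls in by itself. Origin: centre of underside.
Things that resemble listed ones, but are neither listed nor needed, are in the scene too. Of the things shaped like the cork_pad, the cork one is meant.

How it is judged:
By the outcome, as a careful person would: the job done as asked, in the order asked, and still so for the second after the job is handed in, with the robot touching nothing.
It also fails if it takes over 96 s, if anything falls off the work surface, if the arm or the gripper's body presses on something with over 40 N, if the wrist force passes 120 N, or if a joint passes its speed limit or range.

## Working session

There is one attempt and no reset: what is moved stays moved. The work goes in short steps, Python scripts to look and compute and a shell command to move; the robot and the scene stay as the last step left them, time stands still between calls to the robot, and variables do not carry over. Pictures are saved under pics/ and viewed, at most 14 in all, crops included, and the job is handed in when it is done.

```bash
ls; mkdir -p pics
python3 - <<'E'
from workcell import manip
import cv2
for c in ("scene","top"):
    cv2.imwrite(f"pics/{c}0.png",manip.camera(c)); k=manip.calibration(c); print(c,{a:(b if not hasattr(b,'tolist') else b.tolist()) for a,b in k.items()})
o=manip.get_obs(); print(o)
print(manip.calibration("wrist"))
E
```

```text
pics
scene {'fx': 444.06742684570065, 'fy': 444.06742684570065, 'cx': 313.39129918467114, 'cy': 240.32567666531668, 'k1': -0.09175368699249195, 'world_from_camera': [[0.8836927731175616, -0.28023311130618106, 0.37490863696032867, 0.9178248392702708], [0.46795939580550205, 0.5117419582694029, -0.7205096612981302, -0.5958006607068432], [0.010054184061546559, 0.8121511998847594, 0.5833603876752367, 0.5272542654765312], [0.0, 0.0, 0.0, 1.0]]}
top {'fx': 604.0017349503972, 'fy': 604.0017349503972, 'cx': 315.1002941693647, 'cy': 246.70601091442452, 'k1': -0.07063068223353818, 'world_from_camera': [[0.004852989017139451, 0.997191024022104, -0.0747429602527685, 0.5014629181594341], [-0.9997401190152796, 0.006503097171849945, 0.021849580281735035, 0.02270972720384558], [0.022274266069032052, 0.07461750020552069, 0.9969634324959792, 1.435164853267824], [0.0, 0.0, 0.0, 1.0]]}
{'clock': 0.1, 'joint_pos': array([ 1.07938632,  0.33280312, -0.0647149 ,  1.46088406,  0.02163387,
        1.34988682, -0.08850881]), 'joint_velocities': array([ 2.90363527e-05, -6.00697147e-04, -2.88509197e-04, -1.481836
[... 323 characters left out ...]
.91089288e-04, -6.13270604e-04]), 'ft_force': array([-0.89619377, -0.22392005,  0.41066082]), 'torque': array([-0.02672091, -0.00920343, -0.04540381]), 'grasp_force': 0.0, 'grip_width': 0.9989940813412235}
{'fx': 366.48079145055215, 'fy': 366.48079145055215, 'cx': 316.58514831244906, 'cy': 237.74838245094426, 'k1': -0.05905511952619146, 'tool_from_camera': array([[ 1.31183787e-03,  9.65581002e-01,  2.60099227e-01,
         6.58772289e-02],
       [ 9.99999133e-01, -1.29544568e-03, -2.34445119e-04,
         2.11532378e-04],
       [ 1.10568667e-04,  2.60099309e-01, -9.65581865e-01,
        -1.42865457e-01],
       [ 0.00000000e+00,  0.00000000e+00,  0.00000000e+00,
         1.00000000e+00]])}
```

View pics/scene0.png

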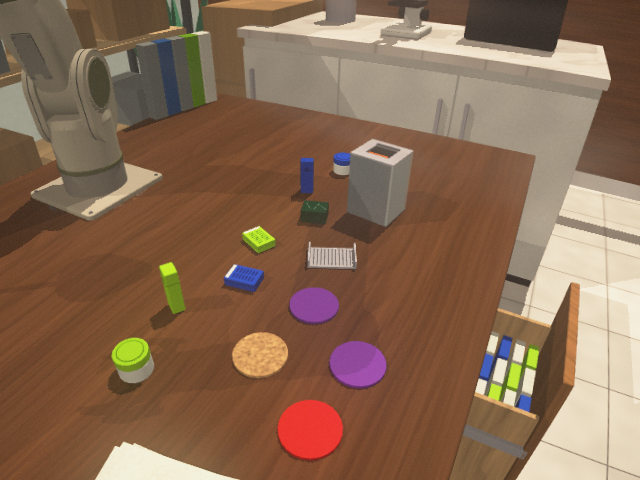

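View pics/top0.png

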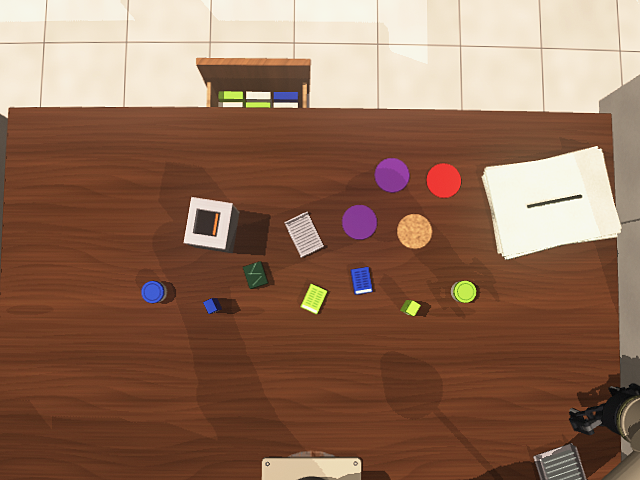

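The scene shows the lime jar at (133,360), lime mailer at (172,288), lime cassette at (259,239), cork pad at (260,354), rack at (332,257) and box at (380,180). In the top view they are at (464,292), (412,308), (314,299), (415,231), (304,234) and (210,223). The orange flap edge is on the image-right side, which is world −y.

```bash
cat > h.py <<'E'
import numpy as np,cv2
from workcell import manip
from scipy.optimize import minimize
from scipy.spatial.transform import Rotation as R
def box(x,y,z0,z1): return np.array([[a*x/2,b*y/2,c] for a in(-1,1) for b in(-1,1) for c in(z0,z1)])
def cyl(d,z0,z1): t=np.linspace(0,2*np.pi,48)[:-1]; return np.array([[d/2*np.cos(a),d/2*np.sin(a),z] for a in t for z in(z0,z1)])
M={'lime_jar':cyl(.052,0,.042),'lime_cassette':box(.06,.042,0,.018),'lime_mailer':box(.03,.022,0,.084),'cork_pad':cyl(.084,0,.006),
'slide_rack':np.vstack([box(.092,.06,0,.005),box(.092,.06,0,.018)]),'drop_box':box(.1,.09,0,.145)}
for n in('jar','cassette','mailer'): M['blue_'+n]=M['lime_'+n]
M['marble']=box(.055,.045,0,.03)
def T(cam):
    k=manip.calibration(cam)
    if cam!='wrist': return k,k['world_from_camera']
    o=manip.get_obs(); W=np.eye(4); W[:3,:3]=R.from_quat(o['ee_rot']).as_matrix(); W[:3,3]=o['position']
    return k,W@k['tool_from_camera']
def proj(kt,P):
    k,W=kt; p=(P-W[:3,3])@W[:3,:3]; s=np.c_[p[:,0],-p[:,1]]/-p[:,2:]
    s=s*(1+k['k1']*(s**2).sum(1,keepdims=True)); return s*[k['fx'],k['fy']]+[k['cx'],k['cy']]
def unproj(kt,uv,z):
    k,W=kt; d=(np.array(uv,float)-[k['cx'],k['cy']])/[k['fx'],k['fy']]; s=d
    for _ in range(9): s=d/(1+k['k1']*(s@s))
    r=W[:3,:3]@[s[0],-s[1],-1]; return W[:3,3]+r*(z-W[2,3])/r[2]
def place(P,q,z=0):
    c,s=np.cos(q[2]),np.sin(q[2]); return P@np.array([[c,s,0],[-s,c,0],[0,0,1]])+[q[0],q[1],z]
def iou(kt,mask,P,q,z=0,S=4):
    h=cv2.convexHull(((proj(kt,place(P,q,z))+.5)*S).astype(np.float32)); x,y,w,hh=[int(v) for v in cv2.boundingRect(h)]
    ys,xs=np.nonzero(mask); x0=min(x//S,xs.min())-1;y0=min(y//S,ys.min())-1;x1=max((x+w)//S,xs.max())+2;y1=max((y+hh)//S,ys.max())+2
    m=np.zeros(((y1-y0)*S,(x1-x0)*S),np.uint8); cv2.fillConvexPoly(m,((h-[x0*S,y0*S])*16).astype(np.int32),1,shift=4)
    pad=np.zeros((y1-y0,x1-x0),bool); ok=(ys>=0); pad[ys-y0,xs-x0]=1
    b=np.kron(pad,np.ones((S,S),bool)); m=m>0; return (m&b).sum()/(m|b).sum()
def fit(views,P,q0,z=0,yaw=True):
    best=None
    for a in (np.arange(0,np.pi,np.pi/6) if yaw else [0]):
        f=lambda v:-sum(iou(kt,m,P,[v[0]/100,v[1]/100,v[2]/5 if yaw else 0],z) for kt,m in views)
        s=np.array([q0[0]*100,q0[1]*100,a*5]); r=minimize(f,s,method='Nelder-Mead',options=dict(initial_simplex=s+np.array([[0,0,0],[1,0,0],[0,1,0],[0,0,1]]),maxiter=70))
        if best is None or r.fun<best.fun: best=r
    v=best.x; return np.array([v[0]/100,v[1]/100,(v[2]/5+np.pi/2)%np.pi-np.pi/2]),-best.fun/len(views)
E
cat > m.py <<'E'
from h import *
import pickle
kts={c:T(c) for c in('top','scene')}; [manip.camera(c) for c in kts]
E0={'lime_jar':(464,292),'lime_cassette':(314,299),'lime_mailer':(412,308),'cork_pad':(415,231),'slide_rack':(304,234),'drop_box':(210,223)}
out={}
for n,uv in E0.items():
    p0=unproj(kts['top'],uv,M[n][:,2].max()); V={}
    for c in kts:
        t=proj(kts[c],np.array([[p0[0],p0[1],M[n][:,2].max()/2]]))[0]
        for d in manip.outline_of(c,n):
            b=d['bbox']
            if np.hypot((b[0]+b[2])/2-t[0],(b[1]+b[3])/2-t[1])<22: V[c]=d['mask'];break
    print(n,p0[:2].round(3),list(V))
    yaw='jar' not in n and 'cork' not in n
    for s in [list(V)]+([[c] for c in V] if len(V)>1 else []):
        q,f=fit([(kts[c],V[c]) for c in s],M[n],p0,yaw=yaw); print('   ',s,q.round(4),round(f,3))
        out.setdefault(n,q)
pickle.dump(out,open('poses.pkl','wb'))
print(manip.get_obs()['clock'])
E
time python3 m.py
```

```text
lime_jar [ 0.503 -0.355] ['scene']
    ['scene'] [ 0.5017 -0.3553  0.0916] 0.908
lime_cassette [ 0.485 -0.006] ['top', 'scene']
    ['top', 'scene'] [ 0.4872 -0.005  -0.426 ] 0.9
    ['top'] [ 0.4874 -0.0054 -0.4134] 0.94
    ['scene'] [ 0.4847 -0.0034 -0.4952] 0.882
lime_mailer [ 0.466 -0.225] ['top', 'scene']
    ['top', 'scene'] [ 0.4666 -0.2261 -0.5756] 0.907
    ['top'] [ 0.4671 -0.2251 -0.521 ] 0.927
    ['scene'] [ 0.4672 -0.2271 -0.585 ] 0.918
cork_pad [ 0.648 -0.247] ['top', 'scene']
    ['top', 'scene'] [ 0.6479 -0.2445  0.0904] 0.94
    ['top'] [ 0.6489 -0.2449  0.0835] 0.943
    ['scene'] [ 0.6466 -0.2441  0.0664] 0.967
slide_rack [0.638 0.018] ['top', 'scene']
    ['top', 'scene'] [0.6383 0.017  0.4191] 0.831
    ['top'] [0.6384 0.0185 0.4679] 0.912
    ['scene'] [0.6387 0.0161 0.4095] 0.755
drop_box [0.648 0.22 ] ['top', 'scene']
    ['top', 'scene'] [ 0.6492  0.2253 -0.144 ] 0.97
    ['top'] [ 0.6498  0.2253 -0.1446] 0.978
    ['scene'] [ 0.648   0.2256 -0.1048] 0.974
0.8
real	0m10.256s
user	0m8.749s
sys	0m0.064s
```

```bash
cat > g.py <<'E'
# usage: g.py x y z [yaw] -> delta in tool axes (rotvec, shift), rows needed
import sys
from h import *
o=manip.get_obs(); r=R.from_quat(o['ee_rot']).as_matrix(); a=[float(v) for v in sys.argv[1:]]
d=r.T@(np.array(a[:3])-o['position']); y=np.arctan2(r[1,0],r[0,0]); t=a[3] if len(a)>3 else y
g=np.array([[np.cos(t),np.sin(t),0],[np.sin(t),-np.cos(t),0],[0,0,-1.]]).T
rv=R.from_matrix(r.T@g).as_rotvec(); print('rv',rv.round(4),'d',d.round(4),'yaw',y.round(3),'rows',max(np.linalg.norm(d)/.0625,np.linalg.norm(rv)/.188).round(1),'t',o['clock'],'j7',o['joint_pos'][6].round(2))
E
python3 g.py 0.502 -0.355 0.18
```

```text
rv [ 0.0001 -0.     -0.    ] d [ 0.2874 -0.0815  0.0513] yaw 0.469 rows 4.9 t 0.8 j7 -0.09
```

```bash
python3 -m jog '0 0 0 .287 -.082 .05 1;0 0 0 .287 -.082 .05 1;0 0 0 .287 -.082 .05 1;0 0 0 .287 -.082 .05 1;0 0 0 .287 -.082 .05 1;0 0 0 .287 -.082 .05 1;0 0 0 .287 -.082 .05 1;0 0 0 .287 -.082 .05 1' 40
cat > w.py <<'E'
# usage: w.py thing x0 y0 [z] [pic] : wrist fit
import sys
from h import *
n=sys.argv[1]; x,y=map(float,sys.argv[2:4]); z=float(sys.argv[4]) if len(sys.argv)>4 else 0
kt=T('wrist'); im=manip.camera('wrist')
if len(sys.argv)>5: cv2.imwrite('pics/'+sys.argv[5],im)
t=proj(kt,np.array([[x,y,z+M[n][:,2].max()/2]]))[0]
for d in manip.outline_of('wrist',n):
    b=d['bbox']; e=np.hypot((b[0]+b[2])/2-t[0],(b[1]+b[3])/2-t[1]); print(b,round(e),round(d['confidence'],2))
    if e<60:
        q,f=fit([(kt,d['mask'])],M[n],(x,y),z,yaw='jar' not in n and 'cork' not in n); print(n,q.round(4),round(f,3)); break
E
python3 w.py lime_jar .502 -.355 0 w1.png
```

```text
clock: 1.8
position: [0.5003, -0.3564, 0.1816]
ee_rot: [0.973, 0.231, -0.0, 0.0]
ft_force: [0.1, 0.1, 0.3]
grip_width: 0.999
grasp_force: 0.0
[287.5, 181.9, 350.6, 250.9] 4 0.59
lime_jar [ 0.5041 -0.3559  0.0578] 0.935
```

View pics/w1.png

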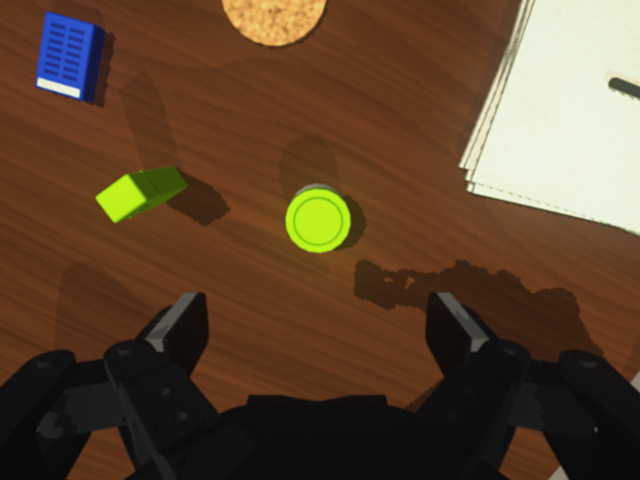

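The wrist view has the jar lid at (318,220), centred between the fingers and clear of the mailer at (140,195). The fit agrees, so I'll descend.

```bash
python3 g.py 0.5035 -0.3555 0.010
```

```text
rv [0.0006 0.0002 0.    ] d [0.0029 0.0007 0.1716] yaw 0.467 rows 2.7 t 1.9 j7 -0.62
```

```bash
python3 -m jog '0 0 0 .003 .001 .06 1;0 0 0 .003 .001 .11 1;0 0 0 .003 .001 .15 1;0 0 0 .003 .001 .171 1;0 0 0 .003 .001 .171 1;0 0 0 .003 .001 .171 .3;0 0 0 .003 .001 .171 .3;0 0 0 .003 .001 .171 .3;0 0 0 .003 .001 .171 .3;0 0 0 .003 .001 .171 .3;0 0 0 .003 .001 .171 .3;0 0 0 .003 .001 .171 .3' 40; python3 g.py 0.648 -0.2447 .06
```

```text
clock: 3.4
position: [0.5056, -0.355, 0.0124]
ee_rot: [0.973, 0.232, 0.001, 0.001]
ft_force: [-1.1, 0.5, 6.2]
grip_width: 0.594
grasp_force: 40.7
rv [ 0.0027 -0.0014 -0.    ] d [ 0.177  -0.0339 -0.0475] yaw 0.469 rows 3.0 t 3.4 j7 -0.66
```

```bash
python3 -m jog '0 0 0 0 0 -.04 .3;0 0 0 0 0 -.1 .3;0 0 0 .09 -.015 -.13 .3;0 0 0 .09 -.015 -.13 .3;0 0 0 .09 -.015 -.13 .3;0 0 0 .09 -.015 -.13 .3' ; python3 w.py cork_pad .648 -.2445 0 w2.png;python3 - <<'E'
from h import *
kt=T('wrist');o=manip.get_obs()
for d in manip.outline_of('wrist','lime_jar')[:1]: print(d['bbox'],d['confidence'],fit([(kt,d['mask'])],M['lime_jar'],o['position'][:2],o['position'][2]-.0124,yaw=False),o['position'])
E
```

```text
clock: 4.15
position: [0.5774, -0.301, 0.1405]
ee_rot: [0.973, 0.232, -0.0, 0.0]
ft_force: [0.2, -1.0, -1.2]
grip_width: 0.598
grasp_force: 42.2
[402.8, 1.4, 522.7, 56.3] 189 0.96
[76.1, 1.9, 194.0, 57.2] 174 0.94
[232.2, 44.1, 352.1, 165.4] 3 0.71
cork_pad [ 0.6473 -0.2446  0.1178] 0.978
[243.5, 240.7, 389.8, 400.8] 0.89 (array([ 0.57517627, -0.30254912,  0.11349896]), np.float64(0.9399190876089301)) [ 0.57687737 -0.30155511  0.14012992]
```

View pics/w2.png

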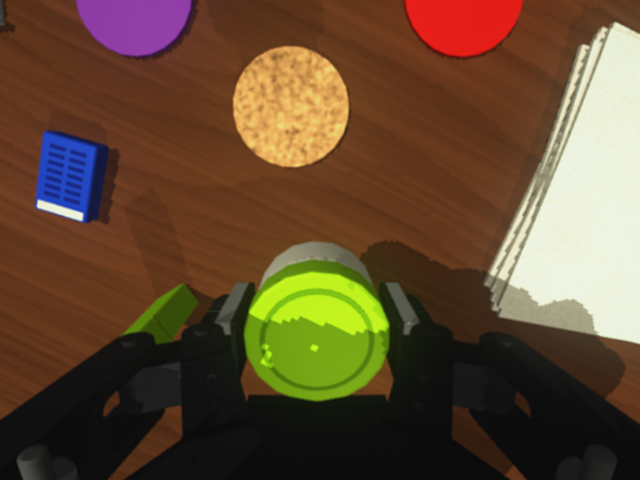

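The wrist view has the jar held upright at (317,330), slightly behind the TCP, and the cork pad at (291,106).

```bash
python3 g.py 0.649 -0.2437 .0190
```

```text
rv [0.     0.0009 0.    ] d [ 0.0904 -0.0191  0.121 ] yaw 0.467 rows 2.4 t 4.3 j7 -0.77
```

```bash
python3 -m jog '0 0 0 .045 -.01 0 .3;0 0 0 .0904 -.0191 .03 .3;0 0 0 .0904 -.0191 .08 .3;0 0 0 .0904 -.0191 .11 .3;0 0 0 .0904 -.0191 .121 .3;0 0 0 .0904 -.0191 .121 .3;0 0 0 .0904 -.0191 .121 .3'; python3 g.py 0.649 -0.2437 .0180
```

```text
clock: 5.18
position: [0.6504, -0.2431, 0.0204]
ee_rot: [0.973, 0.232, 0.001, 0.001]
ft_force: [0.3, -0.3, -0.6]
grip_width: 0.598
grasp_force: 42.8
rv [ 0.0013 -0.001  -0.    ] d [-0.0015 -0.0001  0.0024] yaw 0.468 rows 0.0 t 5.175 j7 -0.92
```

Lowering the last couple of mm, then opening.

```bash
python3 -m jog '0 0 0 -.0015 0 .0025 .3;0 0 0 -.0015 0 .0025 .3;0 0 0 -.0015 0 .0025 .3'; python3 -m jog '0 0 0 0 0 0 .7;0 0 0 0 0 0 1;0 0 0 0 0 0 1;0 0 0 0 0 0 1;0 0 0 0 0 -.03 1;0 0 0 0 0 -.08 1;0 0 0 0 0 -.13 1;0 0 0 0 0 -.13 1;0 0 0 0 0 -.13 1'; python3 w.py lime_jar .648 -.2445 .006;python3 w.py cork_pad .648 -.2445 0; python3 g.py .487 -.005 .18 -.43
```

```text
clock: 5.55
position: [0.6493, -0.2434, 0.0179]
ee_rot: [0.973, 0.232, 0.001, 0.001]
ft_force: [-1.2, 0.2, 5.8]
grip_width: 0.597
grasp_force: 43.2
clock: 6.68
position: [0.6484, -0.243, 0.1463]
ee_rot: [0.973, 0.232, -0.0, -0.0]
ft_force: [0.3, 0.4, -0.5]
grip_width: 1.002
grasp_force: 0.0
[280.2, 194.8, 355.0, 276.9] 3 0.62
lime_jar [ 0.6471 -0.2444 -0.0169] 0.942
[119.0, 67.4, 233.2, 179.8] 175 0.93
[426.4, 66.7, 535.3, 182.1] 191 0.89
[269.4, 170.9, 372.0, 268.2] 6 0.88
cork_pad [ 0.648  -0.2446  0.1093] 0.422
rv [-8.000e-04  2.300e-03  8.989e-01] d [-0.0362 -0.285  -0.0342] yaw 0.469 rows 4.8 t 6.875 j7 -0.9
```

```bash
python3 -m jog '0 0 .18 -.01 -.06 -.034 1;0 0 .36 -.02 -.12 -.034 1;0 0 .54 -.036 -.18 -.034 1;0 0 .72 -.036 -.24 -.034 1;0 0 .9 -.036 -.285 -.034 1;0 0 .9 -.036 -.285 -.034 1;0 0 .9 -.036 -.285 -.034 1;0 0 .9 -.036 -.285 -.034 1'; python3 w.py lime_cassette .487 -.005 0 w3.png;python3 w.py slide_rack .638 .0175 0; python3 g.py .487 -.005 .18 -.43
```

```text
clock: 7.88
position: [0.4881, -0.0063, 0.1805]
ee_rot: [0.977, -0.214, -0.0, 0.0]
ft_force: [-0.7, -0.0, 0.5]
grip_width: 1.0
grasp_force: 0.0
[290.7, 185.0, 340.4, 258.8] 3 0.61
lime_cassette [ 0.4866 -0.0039 -0.4181] 0.974
[139.2, 0.0, 279.3, 127.3] 3 0.81
slide_rack [0.6378 0.0197 0.4512] 0.949
rv [ 0.0001  0.0003 -0.002 ] d [-0.0012 -0.0002  0.0006] yaw -0.432 rows 0.0 t 8.075 j7 -2.11
```

View pics/w3.png

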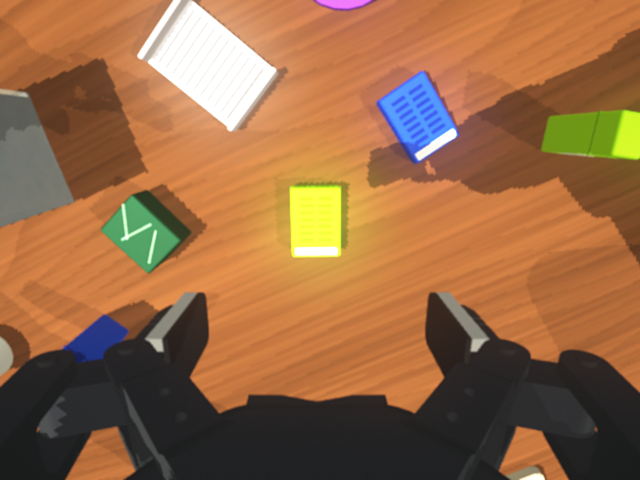

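Wrist view: the lime cassette is at (316,221), aligned with the fingers, and the marble (147,230) and blue cassette (417,117) are clear.

```bash
python3 g.py .4868 -.0042 .003 -.419
```

```text
rv [ 0.0001  0.0003 -0.013 ] d [-0.0016 -0.0009  0.1776] yaw -0.432 rows 2.8 t 8.075 j7 -2.11
```

```bash
python3 -m jog '0 0 -.013 -.0016 -.001 .06 .8;0 0 -.013 -.0016 -.001 .11 .8;0 0 -.013 -.0016 -.001 .15 .8;0 0 -.013 -.0016 -.001 .17 .8;0 0 -.013 -.0016 -.001 .177 .8;0 0 -.013 -.0016 -.001 .177 .8;0 0 -.013 -.0016 -.001 .177 .2;0 0 -.013 -.0016 -.001 .177 .2;0 0 -.013 -.0016 -.001 .177 .2;0 0 -.013 -.0016 -.001 .177 .2;0 0 -.013 -.0016 -.001 .177 .2;0 0 -.013 -.0016 -.001 .177 .2' 30; python3 -m jog '0 0 0 0 0 -.04 .2;0 0 0 0 0 -.1 .2;0 0 0 0 0 -.1 .2;0 0 0 0 0 -.1 .2'; python3 g.py .638 .019 .1 .452
```

```text
clock: 9.57
position: [0.4877, -0.0035, 0.0049]
ee_rot: [0.978, -0.208, 0.001, -0.0]
ft_force: [-0.9, 0.1, 7.1]
grip_width: 0.486
grasp_force: 30.6
clock: 10.07
position: [0.4867, -0.0036, 0.1039]
ee_rot: [0.978, -0.208, 0.0, 0.0]
ft_force: [0.1, -0.2, -0.7]
grip_width: 0.481
grasp_force: 31.1
rv [ 4.000e-04 -5.000e-04 -8.703e-01] d [ 0.1291 -0.0821  0.0039] yaw -0.418 rows 4.6 t 10.075 j7 -2.12
```

```bash
python3 -m jog '0 0 -.17 .02 -.02 0 .2;0 0 -.35 .04 -.03 0 .2;0 0 -.52 .06 -.035 0 .2;0 0 -.7 .082 -.042 0 .2;0 0 -.87 .082 -.042 0 .2;0 0 -.87 .082 -.042 0 .2;0 0 -.87 .082 -.042 0 .2'; python3 w.py slide_rack .638 .0185 0 w4.png;python3 - <<'E'
from h import *
kt=T('wrist');o=manip.get_obs()
for d in manip.outline_of('wrist','lime_cassette')[:1]: print(d['bbox'],d['confidence'],fit([(kt,d['mask'])],M['lime_cassette'],o['position'][:2],o['position'][2]-.0049),o['position'])
E
```

```text
clock: 10.95
position: [0.5781, 0.0016, 0.103]
ee_rot: [0.975, 0.222, -0.001, -0.0]
ft_force: [0.1, 0.2, -0.2]
grip_width: 0.48
grasp_force: 31.1
[279.3, 64.5, 386.4, 220.6] 4 0.93
slide_rack [0.6379 0.0197 0.4507] 0.944
[262.8, 236.4, 371.8, 385.8] 0.92 (array([0.57697423, 0.00062656, 0.45223468]), np.float64(0.9590751987930013)) [0.5784073  0.0016385  0.10351156]
```

View pics/w4.png

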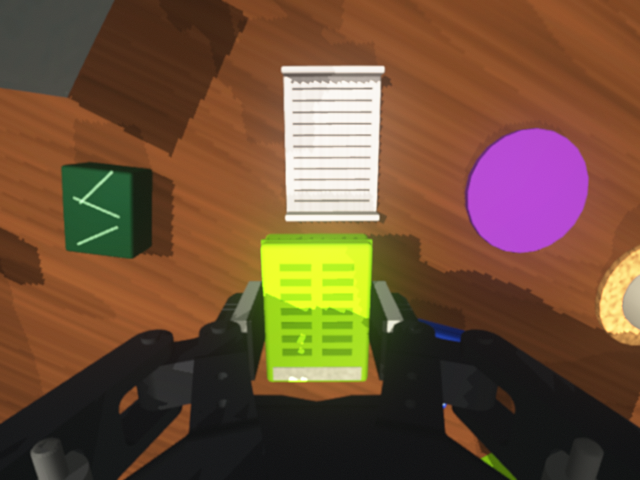

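Wrist view: the cassette at (317,310) is parallel to the rack at (333,143), and its lips are at rows 70 and 217.

```bash
python3 g.py .6393 .0205 .0105 .451
```

```text
rv [ 0.0001  0.0002 -0.0009] d [0.0629 0.0095 0.0932] yaw 0.45 rows 1.8 t 11.1 j7 -1.32
```

```bash
python3 -m jog '0 0 0 .05 .008 0 .2;0 0 0 .063 .0095 .01 .2;0 0 0 .063 .0095 .05 .2;0 0 0 .063 .0095 .08 .2;0 0 0 .063 .0095 .092 .2;0 0 0 .063 .0095 .092 .2;0 0 0 .063 .0095 .092 .2'; python3 g.py .6393 .0205 .0097 .451
```

```text
clock: 11.98
position: [0.6402, 0.0206, 0.0128]
ee_rot: [0.975, 0.224, 0.001, 0.0]
ft_force: [-0.4, 0.1, -0.5]
grip_width: 0.484
grasp_force: 31.8
rv [ 0.0007 -0.0013  0.0005] d [-0.0008 -0.0003  0.0031] yaw 0.451 rows 0.1 t 11.975 j7 -1.39
```

```bash
python3 -m jog '0 0 0 -.0008 0 .003 .2;0 0 0 -.0008 0 .003 .2;0 0 0 -.0008 0 .003 .2'; python3 -m jog '0 0 0 0 0 0 .6;0 0 0 0 0 0 .8;0 0 0 0 0 0 .8;0 0 0 0 0 0 .8;0 0 0 0 0 -.03 .8;0 0 0 0 0 -.08 1;0 0 0 0 0 -.14 1;0 0 0 0 0 -.14 1;0 0 0 0 0 -.14 1'; python3 w.py lime_cassette .638 .0195 .005 w5.png;python3 g.py .467 -.225 .22 2.59
```

```text
clock: 12.35
position: [0.6394, 0.0202, 0.0095]
ee_rot: [0.975, 0.224, 0.001, 0.0]
ft_force: [0.7, -1.4, 4.4]
grip_width: 0.482
grasp_force: 32.3
clock: 13.48
position: [0.6387, 0.0201, 0.1485]
ee_rot: [0.975, 0.224, -0.0, 0.0]
ft_force: [0.5, -0.7, -0.5]
grip_width: 0.999
grasp_force: 0.0
[288.7, 189.4, 346.3, 269.8] 2 0.82
lime_cassette [0.6375 0.0193 0.4544] 0.947
rv [-2.9000e-03  4.0000e-04 -2.1382e+00] d [-0.2611  0.1457 -0.0723] yaw 0.452 rows 11.4 t 13.575 j7 -1.35
```

View pics/w5.png

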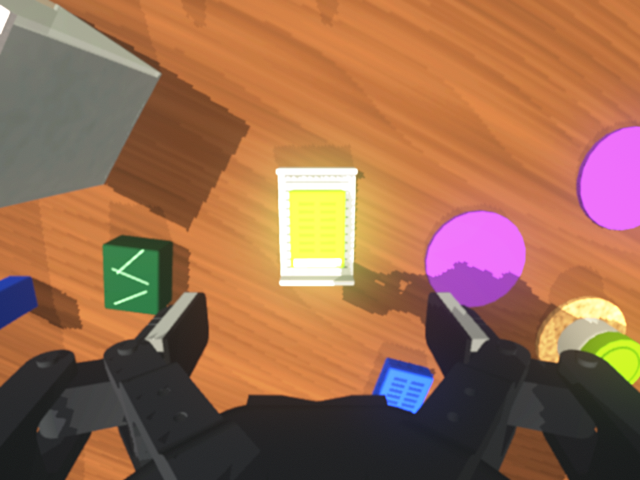

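Cassette lies flat at (318,227), centred between the lips at (317,172) and (317,282). Next is the mailer.

```bash
python3 g.py .467 -.226 .23 -.55; python3 -m jog '0 0 .18 -.04 .03 -.08 1;0 0 .36 -.08 .05 -.08 1;0 0 .54 -.13 .08 -.08 1;0 0 .72 -.19 .11 -.08 1;0 0 .9 -.24 .135 -.08 1;0 0 1 -.262 .147 -.08 1;0 0 1 -.262 .147 -.08 1;0 0 1 -.262 .147 -.08 1;0 0 1 -.262 .147 -.08 1';python3 w.py lime_mailer .467 -.226 0 w6.png;python3 g.py .467 -.225 .22 -.55
```

```text
rv [3.0000e-04 2.5000e-03 1.0018e+00] d [-0.2615  0.1466 -0.0823] yaw 0.452 rows 5.3 t 13.575 j7 -1.35
clock: 14.7
position: [0.468, -0.2252, 0.2284]
ee_rot: [0.963, -0.269, -0.0, -0.0]
ft_force: [-0.2, 0.0, -0.7]
grip_width: 0.996
grasp_force: 0.0
[304.3, 193.1, 331.8, 243.3] 4 0.84
lime_mailer [ 0.4671 -0.226  -0.5513] 0.94
rv [-0.0001  0.0003  0.004 ] d [-0.001  -0.      0.0086] yaw -0.546 rows 0.1 t 14.8 j7 -1.77
```

View pics/w6.png

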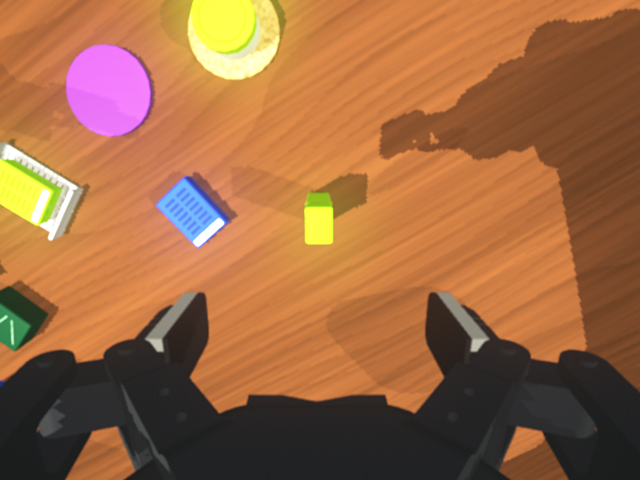

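Mailer at (319,218), aligned with the fingers, and the blue cassette at (193,212) is clear. I'll grip it high, with the TCP near z 0.055.

```bash
python3 g.py .4671 -.226 .053 -.551;python3 -m jog '0 0 .005 -.001 .0005 .06 1;0 0 .005 -.001 .0005 .11 1;0 0 .005 -.001 .0005 .15 1;0 0 .005 -.001 .0005 .174 1;0 0 .005 -.001 .0005 .174 1;0 0 .005 -.001 .0005 .174 0;0 0 .005 -.001 .0005 .174 0;0 0 .005 -.001 .0005 .174 0;0 0 .005 -.001 .0005 .174 0;0 0 .005 -.001 .0005 .174 0;0 0 .005 -.001 .0005 .174 0;0 0 .005 -.001 .0005 .174 0;0 0 .005 -.001 .0005 .174 0' 40; python3 -m jog '0 0 0 0 0 -.05 0;0 0 0 0 0 -.11 0;0 0 0 0 0 -.17 0;0 0 0 0 0 -.22 0;0 0 0 0 0 -.22 0;0 0 0 0 0 -.22 0'; python3 g.py .649 .2255 .27 -.135
```

```text
rv [-0.0001  0.0003  0.005 ] d [-0.0003  0.0008  0.1756] yaw -0.546 rows 2.8 t 14.8 j7 -1.77
clock: 16.42
position: [0.4667, -0.2265, 0.0555]
ee_rot: [0.962, -0.273, 0.001, 0.0]
ft_force: [-1.1, -0.8, 6.2]
grip_width: 0.255
grasp_force: 39.9
clock: 17.18
position: [0.4658, -0.2262, 0.2738]
ee_rot: [0.962, -0.273, -0.001, -0.0]
ft_force: [-0.1, 0.2, -2.1]
grip_width: 0.253
grasp_force: 39.6
rv [ 0.      0.0012 -0.4182] d [-0.0815 -0.4806  0.0038] yaw -0.553 rows 7.8 t 17.175 j7 -1.77
```

```bash
python3 g.py .56 .237 .27 -.135;python3 -m jog '0 0 0 -.02 -.06 0 0;0 0 -.08 -.04 -.12 0 0;0 0 -.16 -.07 -.18 0 0;0 0 -.24 -.1 -.24 0 0;0 0 -.32 -.13 -.3 0 0;0 0 -.4 -.15 -.36 0 0;0 0 -.418 -.16 -.41 0 0;0 0 -.418 -.163 -.443 0 0;0 0 -.418 -.163 -.443 0 0;0 0 -.418 -.163 -.443 0 0';python3 w.py drop_box .649 .2255 0 w7.png;python3 - <<'E'
from h import *
kt=T('wrist');o=manip.get_obs()
for d in manip.outline_of('wrist','lime_mailer')[:1]: print(d['bbox'],d['confidence'],fit([(kt,d['mask'])],M['lime_mailer'],o['position'][:2],o['position'][2]-.0555),o['position'])
E
```

```text
rv [ 0.      0.0012 -0.4182] d [-0.1632 -0.4436  0.0039] yaw -0.553 rows 7.6 t 17.175 j7 -1.77
clock: 18.42
position: [0.5599, 0.2353, 0.2732]
ee_rot: [0.998, -0.068, -0.001, 0.001]
ft_force: [-0.5, -0.4, -1.5]
grip_width: 0.253
grasp_force: 39.7
[248.3, 27.7, 376.3, 177.2] 9 0.8
drop_box [ 0.6489  0.2267 -0.143 ] 0.989
[284.0, 236.4, 349.1, 369.8] 0.81 (array([ 0.56064142,  0.23467689, -0.13651008]), np.float64(0.9355376127452499)) [0.56023261 0.23475723 0.27420868]
```

View pics/w7.png

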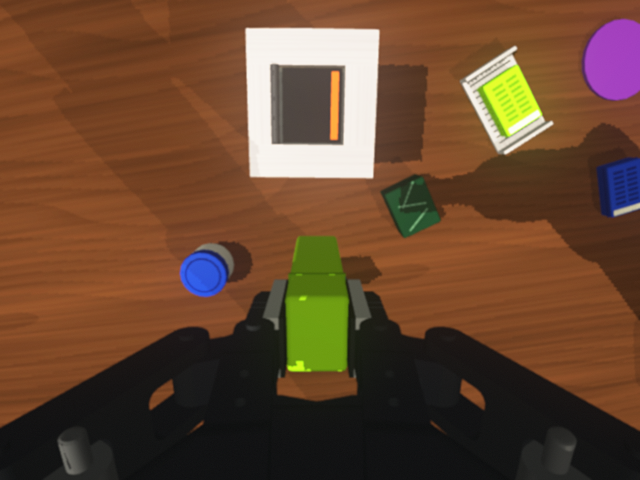

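Wrist view: box top slot spans columns 271–344 and rows 65–145, with the hinge left and the orange edge right (335,105). The mailer hangs at (317,320), aligned with the box.

```bash
python3 - <<'E'
from h import *
kt=T('wrist')
P=np.array([unproj(kt,u,.145) for u in((271,65),(344,65),(344,144),(272,144))]);print(P.round(4).tolist(),P.mean(0).round(4))
E
python3 g.py .6488 .2265 .23 -.14
```

```text
[[0.6798, 0.2501, 0.145], [0.673, 0.2, 0.145], [0.6198, 0.2064, 0.145], [0.6269, 0.258, 0.145]] [0.6499 0.2286 0.145 ]
rv [0.0009 0.     0.0031] d [ 0.0888 -0.0039  0.0446] yaw -0.137 rows 1.6 t 18.575 j7 -2.3
```

```bash
python3 -m jog '0 0 .003 .045 -.002 0 0;0 0 .003 .0888 -.0036 0 0;0 0 .003 .0888 -.0036 .03 0;0 0 .003 .0888 -.0036 .045 0;0 0 .003 .0888 -.0036 .045 0;0 0 .003 .0888 -.0036 .045 0'; python3 g.py .649 .227 .149 -.14
```

```text
clock: 19.32
position: [0.6488, 0.228, 0.2314]
ee_rot: [0.998, -0.069, 0.001, -0.0]
ft_force: [0.1, -0.3, 0.2]
grip_width: 0.246
grasp_force: 39.8
rv [-0.0006 -0.0017  0.0019] d [0.0002 0.001  0.0824] yaw -0.138 rows 1.3 t 19.325 j7 -2.26
```

```bash
python3 -m jog '0 0 0 0 .001 .02 0;0 0 0 0 .001 .035 0;0 0 0 0 .001 .05 0;0 0 0 0 .001 .065 0;0 0 0 0 .001 .075 0;0 0 0 0 .001 .082 0;0 0 0 0 .001 .082 0;0 0 0 0 .001 .082 0'
python3 - <<'E'
from h import *
cv2.imwrite('pics/s8.png',cv2.resize(manip.camera('scene')[90:260,280:480],None,fx=3,fy=3))
E
```

```text
clock: 20.32
position: [0.6489, 0.227, 0.1484]
ee_rot: [0.998, -0.069, 0.0, -0.0]
ft_force: [-0.7, -0.5, -1.0]
grip_width: 0.254
grasp_force: 39.8
```

View pics/s8.png

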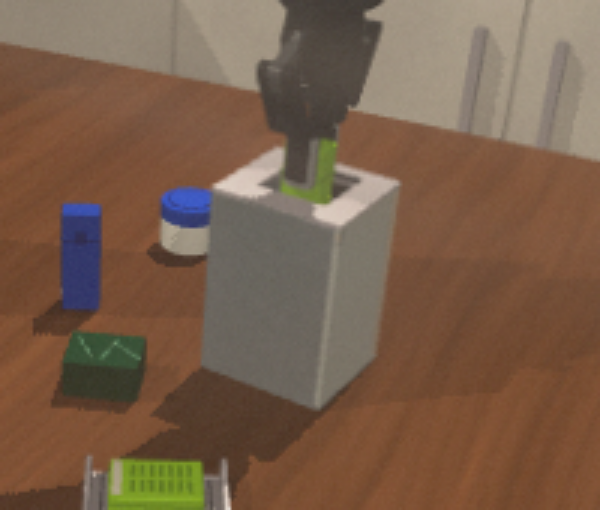

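The mailer is about 52 mm through the slot at (310,190), with the fingers just above the box top. Opening now.

```bash
python3 -m jog '0 0 0 0 0 0 .4;0 0 0 0 0 0 .6;0 0 0 0 0 0 .6;0 0 0 0 0 0 .6;0 0 0 0 0 0 .6;0 0 0 0 0 -.05 .7;0 0 0 0 0 -.11 .7;0 0 0 -.06 0 -.13 .7;0 0 0 -.1 0 -.13 .7;0 0 0 -.1 0 -.13 .7;0 0 0 -.1 0 -.13 .7'
python3 - <<'E'
from h import *
a=manip.camera('wrist'); b=manip.camera('scene')
cv2.imwrite('pics/f9.png',np.hstack([cv2.resize(a,(400,300)),cv2.resize(b,(400,300))]))
print(manip.get_obs()['position'])
E
```

```text
clock: 21.75
position: [0.5501, 0.2401, 0.278]
ee_rot: [0.998, -0.069, 0.0, 0.0]
ft_force: [0.4, -0.3, 0.6]
grip_width: 0.701
grasp_force: 0.0
[0.55046392 0.23996996 0.2773735 ]
```

View pics/f9.png

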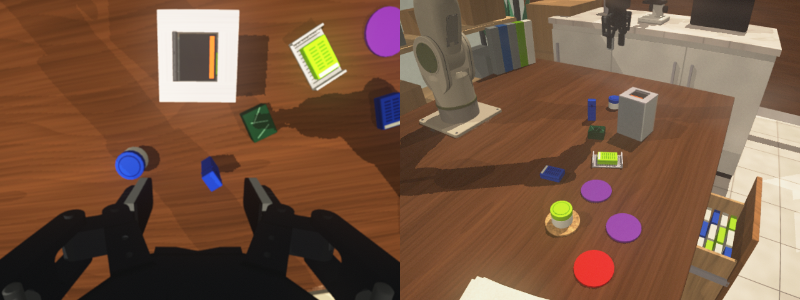

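The mailer is gone from sight and the flap has shut again at (195,57). The jar stands on the cork at (562,214), the cassette sits in the rack at (607,158), the bystanders haven't moved and the arm is clear.

```bash
python3 -c "
from workcell import manip
print(manip.hand_in())"
```

```text
the job is handed in; nothing more can be done
None
```

The job is handed in at about 22 s of the 96 s allowed: the lime jar stands on the cork pad, the cassette lies centred in the slide rack, and the mailer dropped through the flap into the box, in that order, with the blue pieces and the marble left where they were; no verdict came back.

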